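# Clip carriage home, bead dish turned and held to the nail tip

## Task

Push the clip carriage along its rail until it clicks home against the tall stop, then lift the ring dish with its loose bead clear of the tray, turn it a quarter turn in the air so that its pouring lip points straight at the free end of the nail tip and in line with it, and finish still holding it there for me, the lip level with the tip and a finger's breadth short of it. Keep the dish level and the bead resting in its middle all the way. Touch neither the bead nor the wet nail tip, and leave the other things on the tray where they are.

Things in the scene. Friction and masses are not known exactly. Their poses are not given: they have to be found in the camera images.
- tray: Fixed red lacquered wooden tray, 340 mm (its x) by 560 mm (its y), floor 8 mm thick, rim 12 mm wide and 20 mm high over the table; everything stands on its floor. Origin under its centre, on the table.
- stand: Fixed stainless clip stand: base plate 72 mm (its x) by 200 mm (its y), 6 mm thick, 22 mm wide rail along y up to 12 mm, on which the clip carriage slides. Origin under the plate's centre. Working stop at y +66 to +76, 24 mm high; parked stop at y -95, 16 mm high; plunger housing at x +20 to +41, y +20 to +40, 23 mm high. Nothing on it, carriage included, is over 63 mm high.
- carriage (a joint): Clip carriage along the stand's +y, in m: 0 = parked end, 0.09 = at the working stop, clicked home. Under 1 N of friction; from 0.079 the ball plunger resists with up to about 7 N, at 0.085 it tips over, drives the carriage on to 0.09 and keeps it there with about 4 N. Left short of 0.085 it is not home. Steel block 40 mm (stand x) by 56 mm (stand y), 7 to 31 mm over the stand's underside.
- thumb_tab (a point): Centre of the top of the carriage's thumb tab, a steel block 14 x 14 mm rising from the carriage block (31 mm) to 47 mm over the stand's underside, 31 mm behind (stand -y) the clip post and nail tip. Its rear face, 7 mm behind this point, is flush with the carriage block's rear face; either can be pushed to +y.
- nail_tip: Practice nail tip gripped by the spring clip on the carriage, moving with it: 32 mm long, 12 mm wide, wet with gel, pointing level to the stand's -x at 54 mm over the stand's underside. Origin at its root in the clip, 12 mm in front (stand -x) of the clip post; axes parallel to the stand's; its free end at x -32 mm.
- tip_end (a point): Free end of the nail tip, 44 mm from the rail's middle line on the stand's -x side.
- dish: White ceramic ring dish, loose, about 90 g: round straight wall 64 mm across from 6 mm to the rim at 24 mm over its underside, wall 3 mm, inside dished, lowest (6 mm) at the centre. Pouring lip on its +x side. Origin at the centre of its underside, z up. Grip it across the wall from above, clear of the lip. It starts with its lip a quarter turn (+-15 deg) anticlockwise of the stand's +x.
- dish_lip (a point): Tip of the dish's pouring lip: 40 mm along the dish's +x from its centre, 20 mm over its underside.
- dish_middle (a point): Where the bead's centre is when it rests in the middle of the dish: 16 mm over the centre of the dish's underside.
- bead: Loose polished dark green stone bead (a plain ball) 20 mm across, about 10 g, lying in the middle of the dish. It rolls freely.
- bead_center (a point): Centre of the bead.
- jar: Bystander: lavender plastic jar with screw lid, 53 mm across, 45 mm high, loose. Origin at the centre of its underside. It and the dish may change places.
- polish: Bystander: small square polish bottle 30 x 30 mm with a black cap, 75 mm high, loose. Origin at the centre of its underside.
- glass_file: Bystander: glass nail file lying on the tray, 135 mm (its x) by 13 mm, 4 mm thick, loose. Origin at the centre of its underside.

How it is judged:
By the outcome, as a careful person would: the job done as asked, in the order asked, and still so for the second after the job is handed in, while the arm keeps its last pose, push and grip.
It also fails if it takes over 61 s, if anything falls off the work surface, if the arm or the gripper's body presses on something with over 40 N, if the wrist force passes 120 N, or if a joint passes its speed limit or range.

## Robot

A 6-joint arm with a two-finger parallel gripper is mounted at the origin on the work surface. World frame = base frame: x ahead of the robot, y to its left, z up, the work surface at z = 0. Lengths are in m, angles in degrees, forces in N, time in s.
With the tool pointing down it reaches from about 0.275 to 0.75 m from the base axis. Payload 10.2 kg.
Tool frame: the origin (TCP) lies at the very end of the fingers, on their centre line; the grasp point (between the pads) lies manip.hold_point_z behind it (manip.hold_point_z is the distance from the TCP to the grasp point, in m); z points along the fingers, y is the direction in which the jaws open and shut (so a half turn about z gives the same grasp; the last joint's range is limited). The gripper opens to 85 mm and grips with 20 to 120 N. Pads are 22 mm wide; open, the fingers measure 114 mm over their backs; the gripper's body (76 mm by 85 mm) begins 54 mm behind the grasp point. The pads swing forward as they close: fully open they stand 13 mm farther back than shut.
Start: joints at [-86.024, 17.928, 85.812, -0, 76.261, -12.8], TCP at [0.152, -0.503, 0.231] pointing down, gripper open.
Joint ranges: [-168.41, 168.41], [-55.51, 124.54], [10.69, 146.95], [-70.63, 250.63], [1, 178], [-165.06, 165.06]. Speed limits (degrees/s): [136.94, 136.94, 172.46, 180, 180, 180].

## Interface

Orientations are given as [roll, pitch, yaw] about the fixed x, y, z axes, in that order (R = Rz(yaw) Ry(pitch) Rx(roll)).
In Python, from plant import manip gives the robot as it stands.
- The arm moves only by the tool send_rows, never from a script. Its argument "steps" is a list of rows, each a list of 3 entries, a list of its own where there are three numbers: the shift along the tool's x, y, z in m, then the turn about the tool's z in rad, then the finger opening in m, from 0 to 0.0854. A call has 1 to 5 rows; each row shifts and turns the pose as measured when the row begins, along the tool's axes as they then stand; what a row does not reach is not made up. A row lasts 1/8 s, in which the tool goes at most 62.5 mm and 10.7 degrees, less where a joint would pass 70% of its speed; a pose out of reach is approached as far as the arm can. A call is refused whole if a number of a shift passes 0.0625 or a number of a turn 0.188, either way. A call with a gripper value outside its range is refused whole. The fingers move at their own pace and stop on an object; "newtons" is the grip in N (left out, the last holds). Time passes only in rows, so rows that do not move let the fingers close. It gives the time, the measured TCP pose, the force and the opening at its end, in the units of the state.
- manip.state(): the state, without advancing time (a new reading comes with each control period).
- manip.capture(name): name is "side" or "top"; returns a dict with "frame" (420x560x3 uint8, blue, green, red), "intrinsics" (3x3 intrinsics, pixels), "position" and "rotation" of the camera in the world. Camera axes: x right, y up, looking along -z (the intrinsics and any distortion apply to the point x, -y, -z); pixel columns grow to the right and rows downward; lengths in m; the calibration is good to about 2 mm. A picture is of the moment at which its call begins. There is no depth.
- manip.job_done(): hands the job in, once; it reports no verdict.
The state is a dict: "time_s": time; "q": joint angles; "dq": joint speeds; "effort": joint torques, N m; "ee_pos": TCP position; "tool_rot": TCP orientation; "force": force on the tool from outside, world axes, zero at the start; "ft_torque": the same for the moment, N m; "finger_gap": opening from 0.0 (shut) to 1.0 (fully open).
Only numpy, scipy, OpenCV 4.12 (cv2) and the standard library are available. Lean on these libraries where they do the work, as an engineer would, in place of code of your own. Each camera call takes 0.05 s, during which the arm holds its last target.

## Working session

There is one attempt and no reset: what is moved stays moved. The work goes in short steps, Python scripts to look and compute and a tool call to move; the robot and the scene stay as the last step left them, time stands still between calls to the robot, and variables do not carry over. Pictures are saved under pics/ and viewed, and the job is handed in when it is done.

Besides the shell and the picture viewer there is one more tool, called after "Emit:" as name([rows], argument=value, ...), one row to a line, values as JSON. send_rows: Moves the arm, as the interface text tells. Its arguments: {"type":"object","properties":{"steps":{"type":"array","items":{"type":"array"}},"newtons":{"type":"number"}},"required":["steps"]}

```bash
ls; mkdir -p pics; python3 - <<'E'
from plant import manip
import cv2
s=manip.state(); print(s); print(manip.hold_point_z)
for n in("side","top"):
    c=manip.capture(n); cv2.imwrite(f"pics/{n}0.png",c["frame"]); print(n,c["intrinsics"],c["position"],c["rotation"],c.keys())
E
```

```text
pics
{'time_s': 0.0, 'q': array([-8.60243466e+01,  1.79593834e+01,  8.58533025e+01, -1.69327254e-03,
        7.62618767e+01, -1.27994915e+01]), 'dq': array([ 0.07547839, -0.08784844,  0.01193396, -0.08630422,  0.068575  ,
        0.00623521]), 'effort': array([-5.98432907e-04, -4.12261963e+01, -2.59743798e+01, -2.14816337e-04,
        4.06715437e-03,  9.07861988e-06]), 'ee_pos': array([ 0.15148982, -0.50239886,  0.23074027]), 'tool_rot': array([-1.79926926e+02, -1.49151424e-02,  1.67755386e+01]), 'force': array([-0.47444255,  0.67875479, -0.39749474]), 'ft_torque': array([0.01853156, 0.02448222, 0.00413978]), 'finger_gap': 0.9998719340493314}
0.0187
side [[434.17633248   0.         278.46448487]
 [  0.         434.17633248 210.4360144 ]
 [  0.           0.           1.        ]] [ 0.43279362 -0.57131619  0.58775331] [ 49.71134238   0.74142733 -12.15357066] dict_keys(['frame', 'intrinsics', 'position', 'rotation'])
top [[393.48752529   0.         277.59639817]
 [  0.         393.48752529 208.61241021]
 [  0.           0.           1.        ]] [0.41686014 0.03266428 0.87182365] [ 11.68501016   0.39831319 -95.90532043] dict_keys(['frame', 'intrinsics', 'position', 'rotation'])
```

View pics/side0.png

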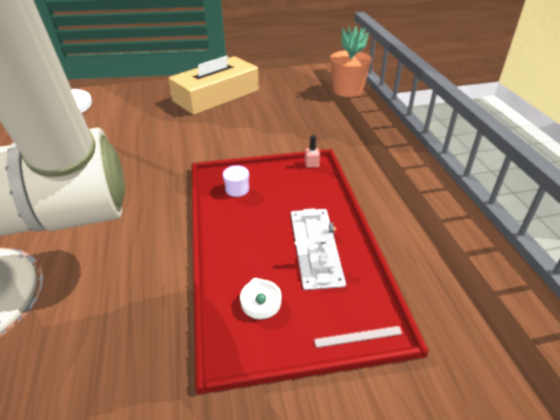

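View pics/top0.png

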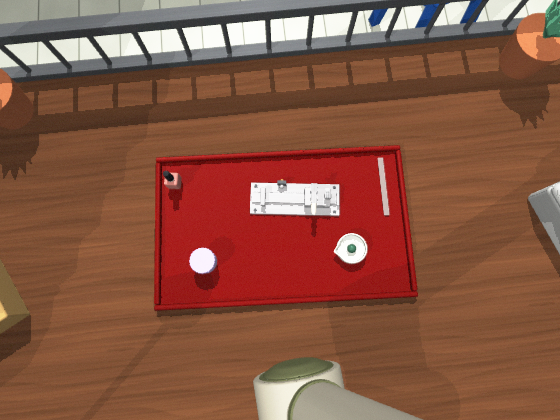

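```bash
cat > h.py <<'E'
import numpy as np, cv2
from scipy.spatial.transform import Rotation as R
from scipy.optimize import least_squares
CAM={"side":(434.17633248,278.46448487,210.4360144,[0.43279362,-0.57131619,0.58775331],[49.71134238,0.74142733,-12.15357066]),
"top":(393.48752529,277.59639817,208.61241021,[0.41686014,0.03266428,0.87182365],[11.68501016,0.39831319,-95.90532043])}
def proj(n,P):
    f,cx,cy,p,r=CAM[n]; P=np.atleast_2d(P)
    c=(P-np.array(p))@R.from_euler('xyz',r,degrees=True).as_matrix()
    return np.c_[cx+f*c[:,0]/-c[:,2], cy+f*c[:,1]/c[:,2]]
def unproj(n,uv,z):
    f,cx,cy,p,r=CAM[n]; u,v=uv
    d=R.from_euler('xyz',r,degrees=True).as_matrix()@np.array([(u-cx)/f,-(v-cy)/f,-1]); p=np.array(p)
    return p+d*(z-p[2])/d[2]
def T(pose,P):
    x,y,z,yaw=pose; c,s=np.cos(yaw),np.sin(yaw); P=np.atleast_2d(np.array(P,float))
    return np.c_[x+c*P[:,0]-s*P[:,1],y+s*P[:,0]+c*P[:,1],z+P[:,2]]
def crop(src,dst,u0,v0,w,h,k):
    im=cv2.imread(src)[v0:v0+h,u0:u0+w]; im=cv2.resize(im,None,fx=k,fy=k,interpolation=cv2.INTER_CUBIC)
    for i in range(0,w,10):
        cv2.putText(im,str(u0+i),(i*k,8),0,.3,(0,255,255),1); cv2.line(im,(i*k,10),(i*k,14),(0,255,255),1)
    for j in range(0,h,10):
        cv2.putText(im,str(v0+j),(0,j*k+4),0,.3,(0,255,255),1); cv2.line(im,(22,j*k),(26,j*k),(0,255,255),1)
    cv2.imwrite(dst,im)
E
python3 - <<'E'
from h import *
crop("pics/top0.png","pics/t_st.png",240,170,110,60,7)
crop("pics/top0.png","pics/t_d.png",320,220,60,60,10)
crop("pics/side0.png","pics/s_st.png",280,200,80,95,6)
crop("pics/side0.png","pics/s_d.png",230,265,60,60,10)
crop("pics/top0.png","pics/t_tray.png",145,140,280,175,2)
E
```

```text
(no output)
```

View pics/t_st.png

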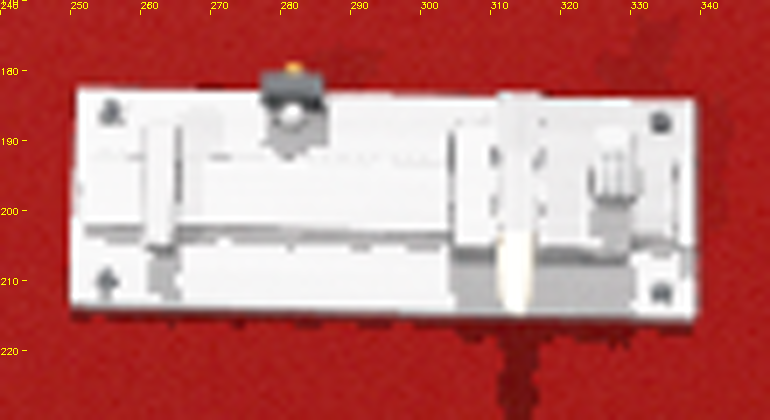

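View pics/t_d.png

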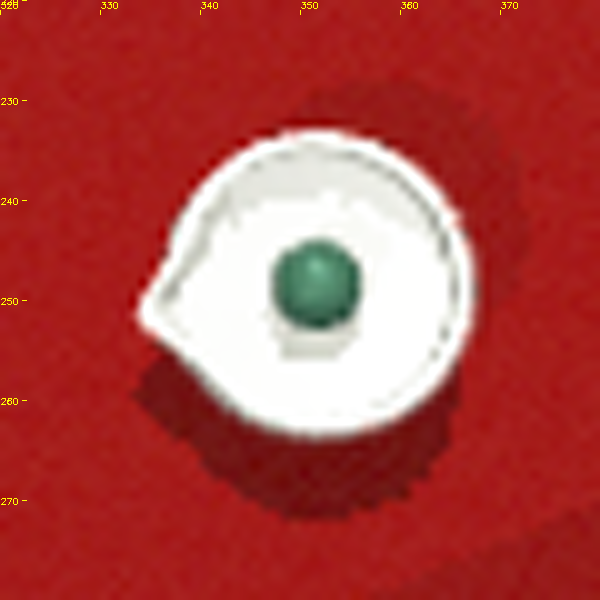

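View pics/s_st.png

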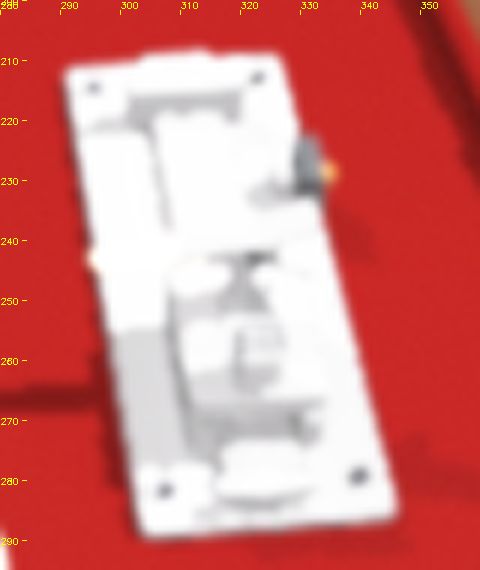

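View pics/s_d.png

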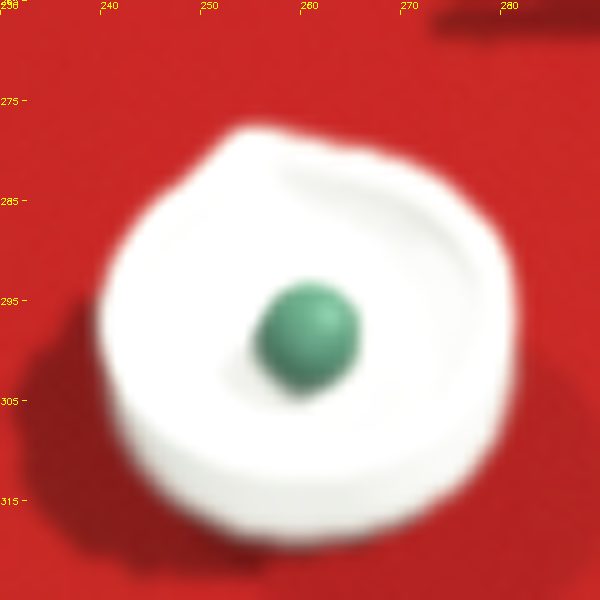

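```bash
python3 - <<'E'
from h import *
# bottom-of-tray-red outline corners via red mask
for n in("top","side"):
    im=cv2.imread(f"pics/{n}0.png"); b,g,r=[im[...,i].astype(int) for i in range(3)]
    m=((r>90)&(g<45)&(b<45)).astype(np.uint8)
    m=cv2.morphologyEx(m,cv2.MORPH_OPEN,np.ones((3,3)))
    c=max(cv2.findContours(m,0,2)[0],key=cv2.contourArea)
    q=cv2.approxPolyDP(cv2.convexHull(c),5,True)[:,0]; print(n,q.tolist())
    for u in q: print(unproj(n,u,0.02).round(4))
    w=((im.min(2)>165)).astype(np.uint8)
    for c in cv2.findContours(w,0,2)[0]:
        if cv2.contourArea(c)>60: print(cv2.minAreaRect(c),cv2.contourArea(c))
E
```

```text
top [[394, 152], [402, 167], [417, 296], [154, 309], [162, 164]]
[ 0.6958 -0.2563  0.02  ]
[ 0.6588 -0.2684  0.02  ]
[ 0.3749 -0.2526  0.02  ]
[0.4053 0.3013 0.02  ]
[0.7229 0.2706 0.02  ]
((298.087890625, 396.8914489746094), (39.43859100341797, 77.64226531982422), 80.16643524169922) 1245.5
((201.5, 260.0), (24.0, 25.0), 90.0) 469.5
((351.527587890625, 247.96896362304688), (30.477693557739258, 29.3150577545166), 41.633541107177734) 698.5
((294.15728759765625, 198.2362060546875), (88.44120025634766, 31.479860305786133), 1.3322197198867798) 2595.5
((550.5, 191.5), (19.0, 17.0), 90.0) 101.0
((383.0549011230469, 185.993896484375), (56.76180648803711, 4.969418048858643), 83.6598129272461) 224.0
((9.0, 58.5), (18.0, 17.0), 0.0) 151.5
((48.5, 52.5), (21.0, 21.0), 90.0) 259.0
((20.5, 53.0), (22.0, 31.0), 90.0) 431.5
((75.00448608398438, 49.04719161987305), (22.09052276611328, 50.24882507324219), 84.5596694946289) 741.5
((118.0409927368164, 44.95082092285156), (22.181255340576172, 46.4448356628418), 84.80557250976562) 718.5
((161.0382080078125, 40.901123046875), (22.185327529907227, 44.181041
[... 2977 characters left out ...]
5.0) 198.0
((439.8658447265625, 108.20730590820312), (23.89458656311035, 15.148855209350586), 51.34019470214844) 212.0
((403.5, 98.5), (13.0, 13.0), 90.0) 112.5
((420.9038391113281, 103.98076629638672), (15.885407447814941, 31.378582000732422), 11.309932708740234) 356.5
((514.9120483398438, 113.01600646972656), (124.84669494628906, 35.038028717041016), 34.69515609741211) 2993.0
((222.50001525878906, 78.50000762939453), (2.5298213958740234, 68.93765258789062), 71.56504821777344) 91.5
((212.40000915527344, 65.20000457763672), (10.751744270324707, 33.5201416015625), 71.56504821777344) 308.5
((53.35883331298828, 111.36470031738281), (228.86163330078125, 86.44678497314453), 77.47119140625) 5221.0
```

```bash
cat >> h.py <<'E'
def px(cr,u0,v0,k): return [( (a+.5)/k-.5+u0,(b+.5)/k-.5+v0) for a,b in cr]
E
python3 - <<'E'
from h import *
obj=[(.036,.1,.006),(.036,-.1,.006),(-.036,-.1,.006),(-.036,.1,.006)]
t=px([(78,87),(697,98),(695,322),(68,306)],240,170,7)
s=px([(280,53),(400,517),(142,540),(63,66)],280,200,6)
def fit(cams):
    f=lambda p:np.concatenate([(proj(n,T([p[0],p[1],.008,p[2]],obj))-uv).ravel() for n,uv in cams])
    return least_squares(f,[.55,0,0])
for cams in([("top",t)],[("side",s)],[("top",t),("side",s)]):
    r=fit(cams); print(r.x[:2].round(4),np.degrees(r.x[2]).round(2),r.fun.round(1))
p=[*r.x[:2],.008,r.x[2]]
pts={'tab':(0,-.073,.047),'post':(0,-.042,.063),'tipend':(-.044,-.042,.054)}
for k,v in pts.items():
    P=T(p,v); print(k,P.round(4),proj("top",P).round(1),proj("side",P).round(1))
# dish: circle ellipse fit at rim, lip
for n,cc in(("top",(351.9,248.5)),):
    print(unproj(n,cc,.032))
print("bead top",unproj("top",px([(317,284)],320,220,10)[0],.024),"side",unproj("side",px([(308,333)],230,265,10)[0],.024))
print("lip top",unproj("top",px([(138,311)],320,220,10)[0],.028),"side",unproj("side",px([(245,124)],230,265,10)[0],.028))
E
```

```text
[ 0.6131 -0.0195] -7.35 [-0.3 -0.1 -0.   0.4  0.4 -0.2 -0.1 -0.1]
[ 0.6147 -0.0217] -7.16 [-0.5  1.1 -0.5 -0.5  0.4 -1.1  0.6  1.3]
[ 0.6141 -0.0206] -7.19 [ 0.1 -0.4  0.3 -0.3  0.9 -0.9  0.4 -0.5 -0.9  0.8 -1.  -0.9 -0.2 -1.5
  0.3  1. ]
tab [[ 0.605 -0.093  0.055]] [[329.8 194.3]] [[322.9 258.1]]
post [[ 0.6089 -0.0623  0.071 ]] [[315.9 192.1]] [[320.4 238.4]]
tipend [[ 0.5652 -0.0568  0.062 ]] [[315.5 213.6]] [[294.7 244. ]]
[ 0.48732984 -0.12801741  0.032     ]
bead top [ 0.48931927 -0.1283248   0.024     ] side [ 0.49080318 -0.12757216  0.024     ]
lip top [ 0.4872134  -0.08869318  0.028     ] side [ 0.48791929 -0.0849015   0.028     ]
```

Emit:
send_rows([
  [[0,0,0],-0.165,0],
  [[0,0,0],-0.165,0],
  [[0,0,0],-0.165,0],
  [[0,0,0],-0.165,0],
  [[0,0,0],-0.165,0],
], newtons=30)

```text
time_s: 0.72
ee_pos: [0.1514, -0.5016, 0.229]
tool_rot: [-179.9, -0.3, 65.5]
force: [-0.0, 1.1, 0.1]
finger_gap: 0.001
```

```bash
cat > go.py <<'E'
# usage: go.py x y z psi  -> delta in tool frame
import sys; from h import *; from plant import manip
s=manip.state(); t=[float(a) for a in sys.argv[1:5]]
Rm=R.from_euler('xyz',s["tool_rot"],degrees=True)
print("t",s["time_s"],"ee",s["ee_pos"].round(4),"rot",s["tool_rot"].round(2),"F",s["force"].round(1),"gap",round(s["finger_gap"],3))
d=Rm.as_matrix().T@(np.array(t[:3])-s["ee_pos"]); print("tool delta mm",(d*1000).round(1),"turn rad",np.radians(s["tool_rot"][2]-t[3]).round(3))
E
python3 go.py .5985 -.1446 .15 82.8
```

```text
t 0.725 ee [ 0.1514 -0.5016  0.229 ] rot [-179.85   -0.26   65.53] F [-0.   1.1  0.1] gap 0.001
tool delta mm [509.7 259.3  80.7] turn rad -0.301
```

Emit:
send_rows([
  [[0,0,0],-0.16,0],
  [[0,0,0],-0.15,0],
  [[0.05,0.05,0],0,0],
  [[0.05,0.05,0],0,0],
  [[0.05,0.05,0],0,0],
])

```text
time_s: 1.35
ee_pos: [0.2984, -0.3821, 0.2278]
tool_rot: [-179.9, -0.5, 83.6]
force: [-0.1, -0.8, -0.2]
finger_gap: -0.003
```

```bash
python3 go.py .5985 -.1446 .15 82.8
```

```text
t 1.35 ee [ 0.2984 -0.3821  0.2278] rot [-179.89   -0.49   83.64] F [-0.1 -0.8 -0.2] gap -0.003
tool delta mm [268.6 272.1  79.6] turn rad 0.015
```

Emit:
send_rows([
  [[0.05,0.05,0],0,0],
  [[0.05,0.05,0],0,0],
  [[0.05,0.05,0.01],0,0],
  [[0.05,0.05,0.02],0,0],
  [[0.03,0.03,0.02],0,0],
])

```text
time_s: 1.98
ee_pos: [0.5259, -0.198, 0.1835]
tool_rot: [-180.0, -0.4, 83.7]
force: [-1.2, -0.2, -0.2]
finger_gap: 0.002
```

```bash
python3 go.py .5985 -.1446 .10 82.8
```

```text
t 1.975 ee [ 0.5259 -0.198   0.1835] rot [-179.98   -0.43   83.69] F [-1.2 -0.2 -0.2] gap 0.002
tool delta mm [60.5 66.3 83.9] turn rad 0.016
```

Emit:
send_rows([
  [[0.03,0.03,0.03],0.016,0],
  [[0.02,0.025,0.03],0,0],
  [[0.005,0.006,0.01],0,0],
  [[0,0,0],0,0],
])

```text
time_s: 2.48
ee_pos: [0.5951, -0.1458, 0.1093]
tool_rot: [-179.8, -0.5, 83.0]
force: [-0.2, 0.1, 0.1]
finger_gap: -0.001
```

```bash
python3 go.py .5985 -.1446 .10 82.8; python3 - <<'E'
from h import *
from plant import manip
for n in("side","top"):
    c=manip.capture(n); cv2.imwrite(f"pics/{n}1.png",c["frame"])
crop("pics/top1.png","pics/t1.png",240,150,130,110,6)
crop("pics/side1.png","pics/s1.png",270,190,110,110,6)
E
```

```text
t 2.475 ee [ 0.5951 -0.1458  0.1093] rot [-179.75   -0.49   82.97] F [-0.2  0.1  0.1] gap -0.001
tool delta mm [1.5 3.3 9.3] turn rad 0.003
```

View pics/t1.png

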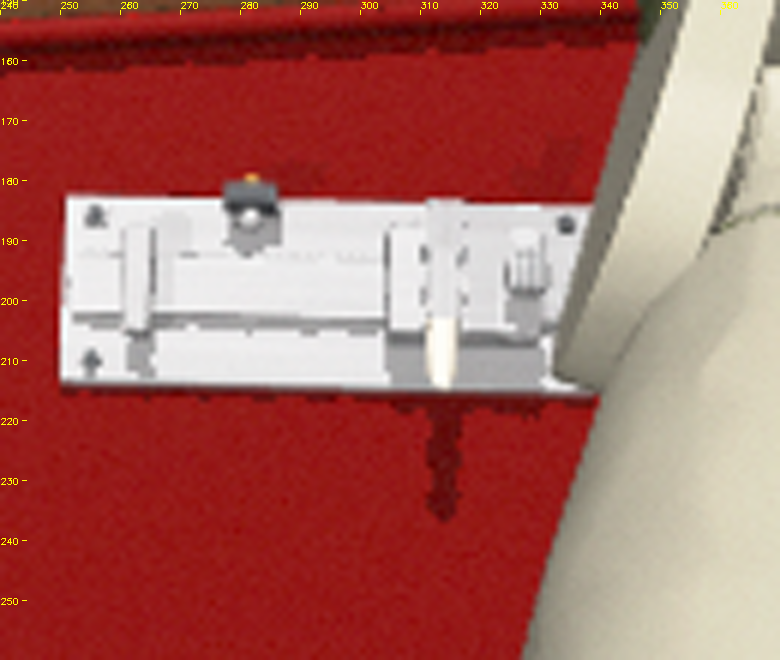

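View pics/s1.png

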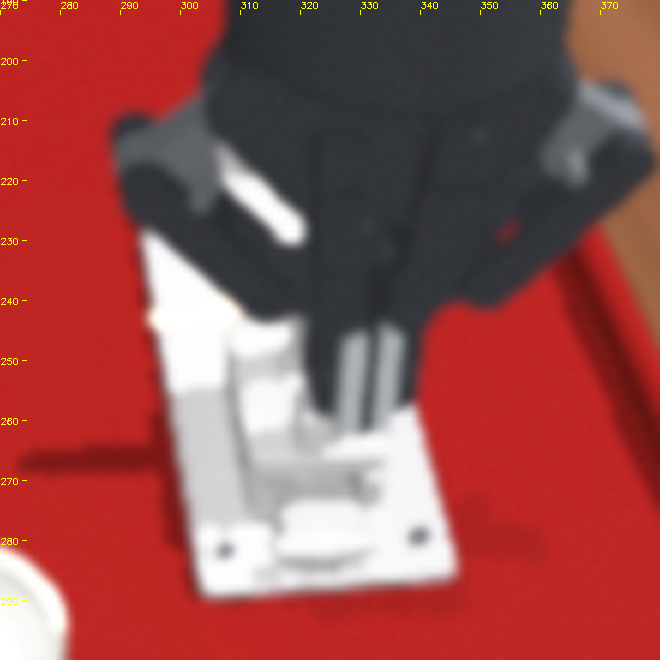

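```bash
python3 - <<'E'
from h import *
P=[.5951,-.1458,.1093]; print(proj("side",P),proj("top",P))
E
```

```text
[[328.57522705 259.14650519]] [[360.01557993 189.87444576]]
```

Emit:
send_rows([
  [[0.001,0.003,0.03],0,0],
  [[0,0,0.03],0,0],
  [[0,0,0.014],0,0],
  [[0,0,0],0,0],
])

```text
time_s: 3.08
ee_pos: [0.5987, -0.1495, 0.0406]
tool_rot: [179.7, -0.3, 82.7]
force: [0.2, 0.2, 0.3]
finger_gap: -0.002
```

```bash
python3 go.py .5985 -.1446 .033 82.8; python3 - <<'E'
from h import *
from plant import manip
for n in("side",):
    c=manip.capture(n); cv2.imwrite(f"pics/{n}2.png",c["frame"])
crop("pics/side2.png","pics/s2.png",270,190,110,110,6)
E
```

```text
t 3.075 ee [ 0.5987 -0.1495  0.0406] rot [179.67  -0.28  82.67] F [0.2 0.2 0.3] gap -0.002
tool delta mm [ 4.8 -0.9  7.6] turn rad -0.002
```

View pics/s2.png

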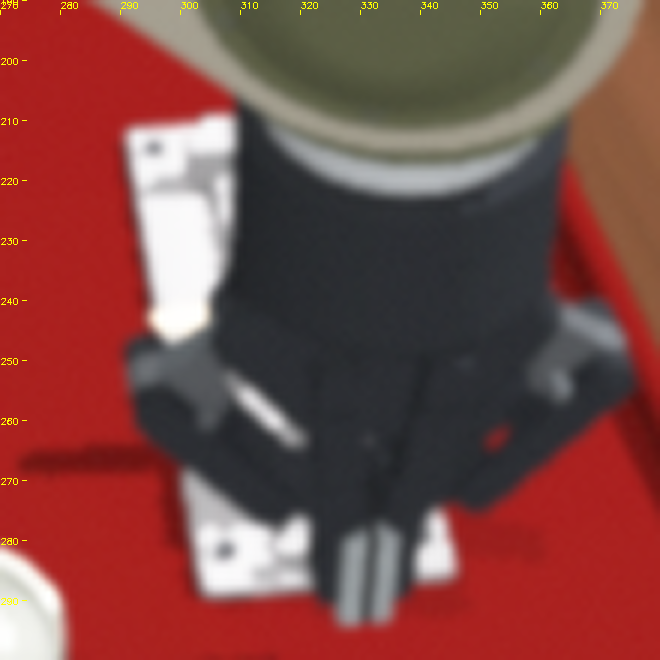

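Emit:
send_rows([
  [[0.003,0,0.005],0,0],
  [[0.01,0,0.002],0,0],
  [[0.01,0,0],0,0],
  [[0.01,0,0],0,0],
  [[0.008,0,0],0,0],
])

```text
time_s: 3.75
ee_pos: [0.606, -0.1066, 0.0369]
tool_rot: [179.3, -0.2, 82.7]
force: [0.6, -0.3, -0.9]
finger_gap: 0.0
```

```bash
cat >> go.py <<'E'
p=np.array([.6141,-.0206]); a=np.radians(-7.2)
d=s["ee_pos"][:2]-p; print("stand xy",(1000*(np.cos(a)*d[0]+np.sin(a)*d[1])).round(1),(1000*(-np.sin(a)*d[0]+np.cos(a)*d[1])).round(1))
E
python3 go.py .5985 -.1446 .033 82.8
```

```text
t 3.75 ee [ 0.606  -0.1066  0.0369] rot [179.35  -0.19  82.68] F [ 0.6 -0.3 -0.9] gap 0.0
tool delta mm [-38.7  -2.6   3.7] turn rad -0.002
stand xy 2.7 -86.3
```

Emit:
send_rows([
  [[0.005,-0.001,0.002],0,0],
  [[0.01,0,0.001],0,0],
  [[0.01,0,0],0,0],
  [[0.01,0,0],0,0],
])

```text
time_s: 4.25
ee_pos: [0.6098, -0.0696, 0.0339]
tool_rot: [179.3, -0.2, 82.7]
force: [0.5, -1.4, 0.4]
finger_gap: -0.002
```

```bash
python3 go.py .5985 -.1446 .033 82.8;  python3 - <<'E'
from h import *
from plant import manip
for n in("side","top"):
    c=manip.capture(n); cv2.imwrite(f"pics/{n}3.png",c["frame"])
crop("pics/side3.png","pics/s3.png",270,190,110,110,6)
crop("pics/top3.png","pics/t3.png",240,150,130,110,6)
E
```

```text
t 4.25 ee [ 0.6098 -0.0696  0.0339] rot [ 1.7932e+02 -1.6000e-01  8.2680e+01] F [ 0.5 -1.4  0.4] gap -0.002
tool delta mm [-75.8  -1.7   0.7] turn rad -0.002
stand xy 1.9 -49.2
```

View pics/s3.png

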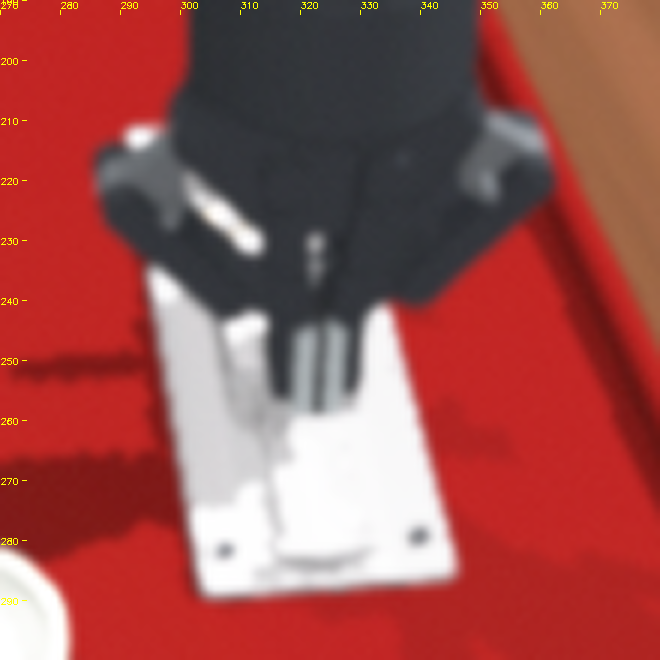

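View pics/t3.png

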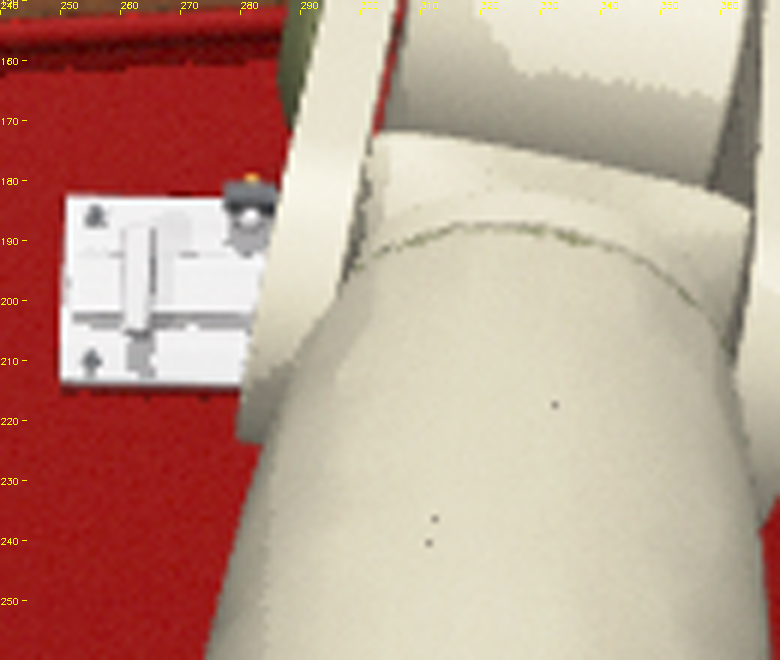

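Emit:
send_rows([
  [[0.01,-0.0005,0],0,0],
  [[0.01,-0.0005,0],0,0],
  [[0.008,0,0],0,0],
  [[0.006,0,0],0,0],
  [[0.005,0,0],0,0],
])

```text
time_s: 4.97
ee_pos: [0.6137, -0.0302, 0.0341]
tool_rot: [179.3, 0.1, 82.8]
force: [-1.8, -10.2, -0.3]
finger_gap: 0.001
```

```bash
python3 go.py .5985 -.1446 .033 82.8
```

```text
t 4.975 ee [ 0.6137 -0.0302  0.0341] rot [1.7935e+02 6.0000e-02 8.2750e+01] F [ -1.8 -10.2  -0.3] gap 0.001
tool delta mm [-115.4   -0.7    1.2] turn rad -0.001
stand xy 0.8 -9.6
```

Emit:
send_rows([
  [[0.003,0,0],0,0],
  [[0.003,0,0],0,0],
])

```text
time_s: 5.22
ee_pos: [0.6145, -0.0249, 0.0342]
tool_rot: [179.3, 0.2, 82.8]
force: [-3.5, -15.8, 0.7]
finger_gap: -0.003
```

```bash
python3 go.py .5985 -.1446 .033 82.8
```

```text
t 5.225 ee [ 0.6145 -0.0249  0.0342] rot [1.7934e+02 1.7000e-01 8.2750e+01] F [ -3.5 -15.8   0.7] gap -0.003
tool delta mm [-120.8   -0.8    1.6] turn rad -0.001
stand xy 1.0 -4.2
```

Emit:
send_rows([
  [[0,0,0],0,0],
])

```text
time_s: 5.35
ee_pos: [0.6145, -0.0251, 0.0342]
tool_rot: [179.4, 0.2, 82.8]
force: [-0.7, -3.4, -1.0]
finger_gap: 0.005
```

```bash
python3 go.py .5985 -.1446 .033 82.8;  python3 - <<'E'
from h import *
from plant import manip
for n in("side","top"):
    c=manip.capture(n); cv2.imwrite(f"pics/{n}4.png",c["frame"])
crop("pics/side4.png","pics/s4.png",270,190,110,110,6)
crop("pics/top4.png","pics/t4.png",240,150,130,110,6)
E
```

```text
t 5.35 ee [ 0.6145 -0.0251  0.0342] rot [179.35   0.21  82.76] F [-0.7 -3.4 -1. ] gap 0.005
tool delta mm [-120.5   -0.8    1.6] turn rad -0.001
stand xy 0.9 -4.4
```

View pics/s4.png

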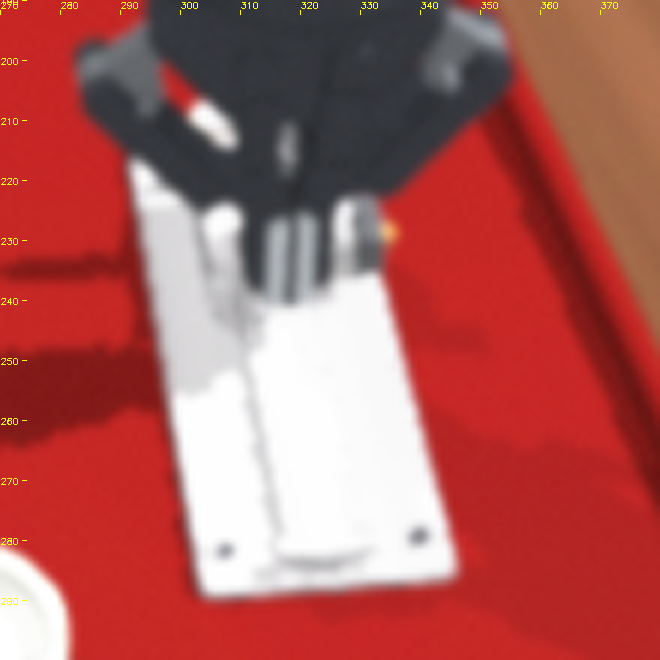

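View pics/t4.png

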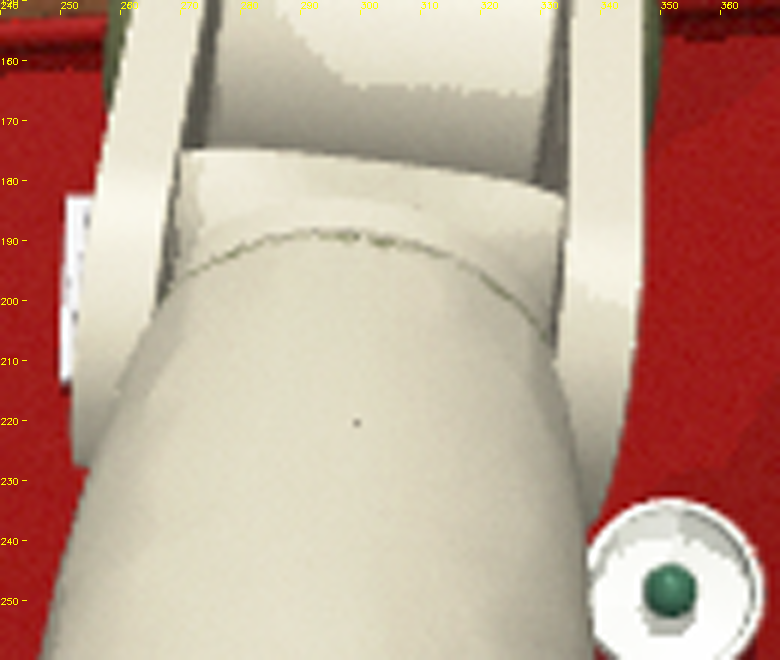

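Emit:
send_rows([
  [[0.004,0,0],0,0],
  [[0.004,0,0],0,0],
])

```text
time_s: 5.7
ee_pos: [0.6146, -0.0248, 0.0344]
tool_rot: [179.4, 1.0, 82.8]
force: [-5.9, -27.2, 0.3]
finger_gap: -0.001
```

```bash
python3 go.py .5985 -.1446 .033 82.8
```

```text
t 5.7 ee [ 0.6146 -0.0248  0.0344] rot [179.43   0.96  82.8 ] F [ -5.9 -27.2   0.3] gap -0.001
tool delta mm [-120.8   -1.     3.4] turn rad -0.0
stand xy 1.0 -4.1
```

Emit:
send_rows([
  [[-0.005,0,0],0,0],
  [[-0.01,0,0],0,0],
  [[-0.02,0,-0.005],0,0],
  [[-0.02,0,-0.02],0,0],
  [[-0.02,0,-0.03],0,0],
])

```text
time_s: 6.32
ee_pos: [0.6032, -0.1004, 0.0904]
tool_rot: [179.7, 0.8, 82.9]
force: [0.5, 0.3, 0.4]
finger_gap: 0.001
```

```bash
python3 go.py .4895 -.128 .13 90
```

```text
t 6.325 ee [ 0.6032 -0.1004  0.0904] rot [179.68   0.76  82.86] F [0.5 0.3 0.4] gap 0.001
tool delta mm [ -42.1 -109.1  -39.6] turn rad -0.125
stand xy -0.9 -80.5
```

Emit:
send_rows([
  [[-0.02,-0.01,-0.05],-0.06,0.0854],
  [[-0.05,-0.02,-0.05],-0.06,0.0854],
  [[-0.06,-0.02,0],0,0.0854],
  [[-0.06,-0.02,0],0,0.0854],
  [[-0.06,-0.02,0],0,0.0854],
])

```text
time_s: 6.95
ee_pos: [0.5108, -0.3398, 0.1935]
tool_rot: [179.3, 1.0, 90.2]
force: [0.5, -0.7, 0.1]
finger_gap: 0.997
```

Emit:
send_rows([
  [[-0.02,0,0],0,0.0854],
  [[0,0,0],0,0.0854],
])

```text
time_s: 7.2
ee_pos: [0.5079, -0.3651, 0.1944]
tool_rot: [179.2, 1.0, 89.8]
force: [-0.2, 1.0, 0.8]
finger_gap: 0.997
```

```bash
python3 go.py .4895 -.128 .13 90;  python3 - <<'E'
from h import *
from plant import manip
for n in("side","top"):
    c=manip.capture(n); cv2.imwrite(f"pics/{n}5.png",c["frame"])
crop("pics/side5.png","pics/s5.png",230,190,130,140,5)
crop("pics/top5.png","pics/t5.png",240,170,140,105,5)
E
```

```text
t 7.2 ee [ 0.5079 -0.3651  0.1944] rot [179.24   1.    89.81] F [-0.2  1.   0.8] gap 0.997
tool delta mm [238.2 -19.9  60. ] turn rad -0.003
stand xy -62.2 -355.1
```

View pics/s5.png

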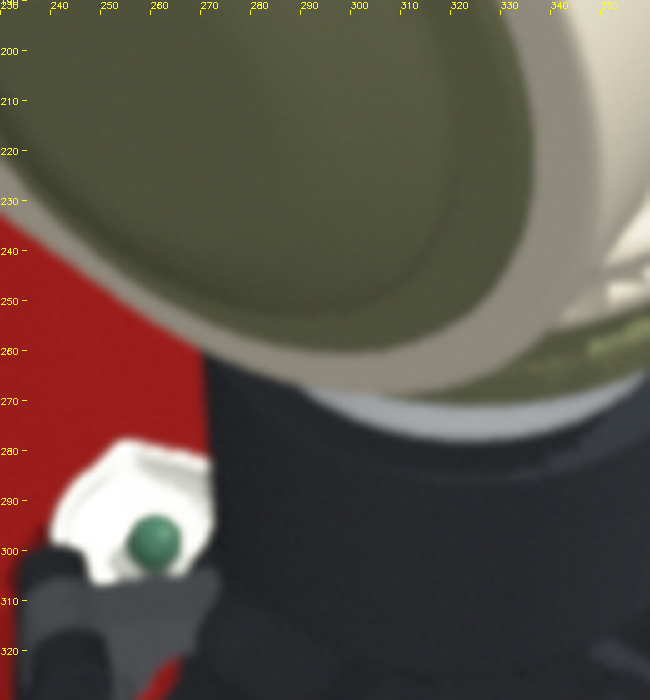

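View pics/t5.png

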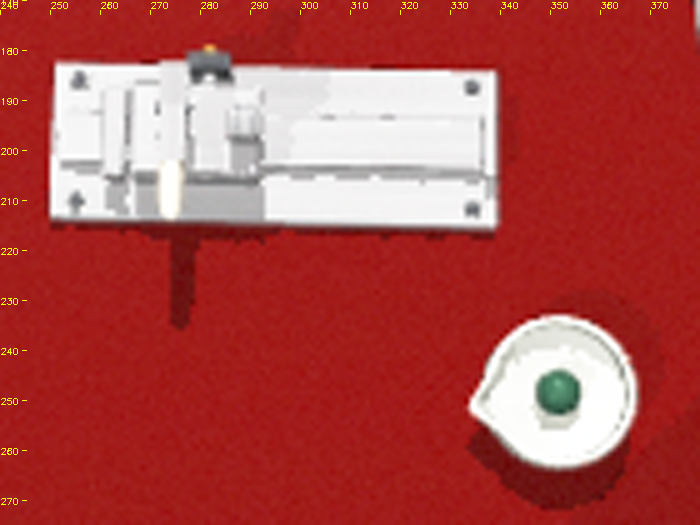

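Emit:
send_rows([
  [[0.04,0,0],-0.03,0.0854],
  [[0.05,-0.005,0],-0.026,0.0854],
  [[0.05,-0.005,0],0,0.0854],
  [[0.05,-0.005,0.01],0,0.0854],
  [[0.025,0,0.02],0,0.0854],
])

```text
time_s: 7.92
ee_pos: [0.4846, -0.1386, 0.1613]
tool_rot: [179.1, 1.1, 93.6]
force: [0.5, -0.7, -0.3]
finger_gap: 0.999
```

```bash
python3 go.py .489 -.128 .08 93
```

```text
t 7.925 ee [ 0.4846 -0.1386  0.1613] rot [179.08   1.06  93.59] F [ 0.5 -0.7 -0.3] gap 0.999
tool delta mm [11.8  3.8 81.1] turn rad 0.01
stand xy -113.7 -133.3
```

Emit:
send_rows([
  [[0.01,0.003,0.02],0.01,0.0854],
  [[0.002,0.001,0.03],0,0.0854],
  [[0,0,0.02],0,0.0854],
  [[0,0,0.005],0,0.0854],
  [[0,0,0],0,0.0854],
])

```text
time_s: 8.55
ee_pos: [0.4884, -0.1189, 0.0853]
tool_rot: [179.0, 1.0, 93.7]
force: [0.0, 0.5, -0.1]
finger_gap: 1.004
```

```bash
python3 go.py .489 -.128 .06 93;  python3 - <<'E'
from h import *
from plant import manip
for n in("side","top"):
    c=manip.capture(n); cv2.imwrite(f"pics/{n}6.png",c["frame"])
crop("pics/side6.png","pics/s6.png",200,230,120,100,6)
crop("pics/top6.png","pics/t6.png",300,190,100,95,6)
E
```

```text
t 8.55 ee [ 0.4884 -0.1189  0.0853] rot [179.01   1.    93.68] F [ 0.   0.5 -0.1] gap 1.004
tool delta mm [-8.7 -0.4 25.5] turn rad 0.012
stand xy -112.4 -113.3
```

View pics/s6.png

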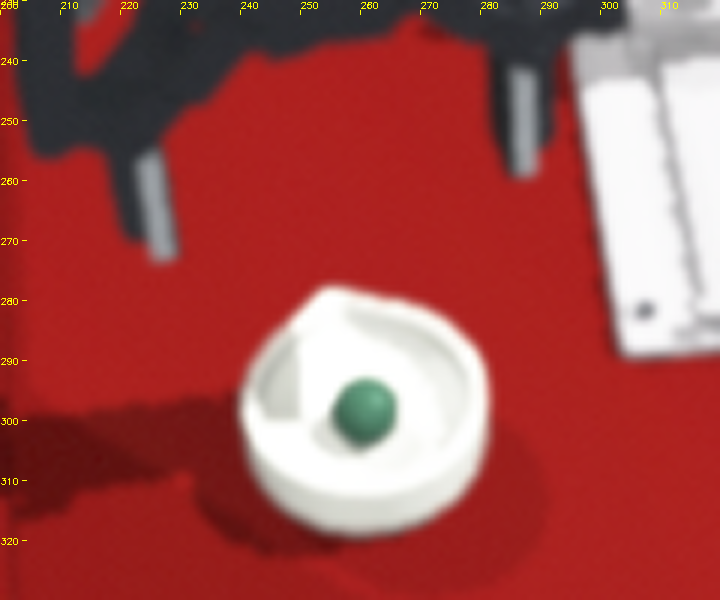

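```bash
python3 - <<'E'
from h import *
from plant import manip
s=manip.state(); Rm=R.from_euler('xyz',s["tool_rot"],degrees=True).as_matrix()
for dz in(0,-.013):
  for y in(-.0425,.0425):
    print(dz,y,proj("side",s["ee_pos"]+Rm@np.array([0,y,dz])).round(1))
E
```

```text
0 -0.0425 [[229.4 274.9]]
0 0.0425 [[282.8 262.5]]
-0.013 -0.0425 [[228.5 269.1]]
-0.013 0.0425 [[282.6 256.7]]
```

Emit:
send_rows([
  [[-0.007,0,0.01],0.008,0.0854],
  [[-0.001,0,0.01],0,0.0854],
  [[0,0,0],0,0.0854],
])

```text
time_s: 9.02
ee_pos: [0.4899, -0.1286, 0.0653]
tool_rot: [178.9, 1.1, 93.1]
force: [-0.2, 1.1, -0.1]
finger_gap: 0.998
```

```bash
python3 go.py .489 -.128 .03 93
```

```text
t 9.025 ee [ 0.4899 -0.1286  0.0653] rot [178.88   1.07  93.13] F [-0.2  1.1 -0.1] gap 0.998
tool delta mm [ 1.3 -1.6 35.2] turn rad 0.002
stand xy -109.7 -122.7
```

Emit:
send_rows([
  [[0.001,-0.001,0.015],0,0.0854],
  [[0,0,0.02],0,0.0854],
  [[0,0,0.01],0,0.0854],
  [[0,0,0.003],0,0.0854],
  [[0,0,0],0,0.0854],
])

```text
time_s: 9.65
ee_pos: [0.4896, -0.1283, 0.0142]
tool_rot: [178.9, 1.1, 93.1]
force: [0.7, 0.1, -0.3]
finger_gap: 0.996
```

```bash
python3 go.py .489 -.128 .01 93;  python3 - <<'E'
from h import *
from plant import manip
for n in("side","top"):
    c=manip.capture(n); cv2.imwrite(f"pics/{n}7.png",c["frame"])
crop("pics/side7.png","pics/s7.png",200,230,120,100,6)
E
```

```text
t 9.65 ee [ 0.4896 -0.1283  0.0142] rot [178.9    1.06  93.13] F [ 0.7  0.1 -0.3] gap 0.996
tool delta mm [ 0.4 -0.7  4.2] turn rad 0.002
stand xy -110.0 -122.4
```

View pics/s7.png

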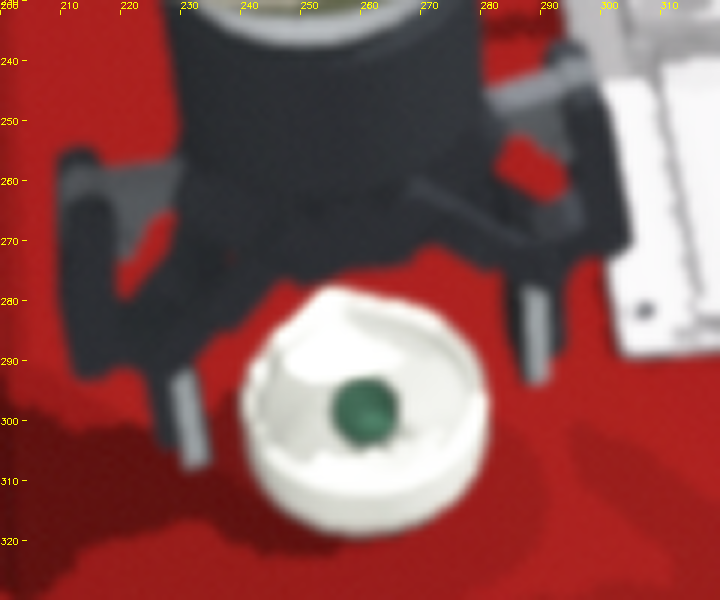

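```bash
python3 - <<'E'
from h import *
from plant import manip
s=manip.state(); Rm=R.from_euler('xyz',s["tool_rot"],degrees=True).as_matrix()
for dz in(0,-.006,-.013):
  for y in(-.0425,.0425):
   for x in (-.011,0):
    P=s["ee_pos"]+Rm@np.array([x,y,dz]);print(dz,y,x,P.round(4),proj("side",P).round(1))
print(proj("side",[.489,-.128,.032]),proj("side",[.489,-.128,.024]))
E
```

```text
0 -0.0425 -0.011 [ 0.4479 -0.1417  0.014 ] [[235.8 313.4]]
0 -0.0425 0 [ 0.4473 -0.1307  0.0137] [[234.5 308.1]]
0 0.0425 -0.011 [ 0.5328 -0.137   0.0156] [[286.9 301.1]]
0 0.0425 0 [ 0.5322 -0.126   0.0154] [[285. 296.]]
-0.006 -0.0425 -0.011 [ 0.4478 -0.1416  0.02  ] [[235.4 311.1]]
-0.006 -0.0425 0 [ 0.4472 -0.1306  0.0197] [[234.1 305.8]]
-0.006 0.0425 -0.011 [ 0.5327 -0.1369  0.0216] [[286.8 298.7]]
-0.006 0.0425 0 [ 0.5321 -0.1259  0.0214] [[284.9 293.6]]
-0.013 -0.0425 -0.011 [ 0.4477 -0.1415  0.027 ] [[235.  308.3]]
-0.013 -0.0425 0 [ 0.4471 -0.1305  0.0267] [[233.7 303. ]]
-0.013 0.0425 -0.011 [ 0.5325 -0.1368  0.0286] [[286.7 295.9]]
-0.013 0.0425 0 [ 0.5319 -0.1258  0.0284] [[284.8 290.9]]
[[259.09783607 295.1129137 ]] [[259.30384763 298.25195877]]
```

Emit:
send_rows([
  [[0,-0.001,0.006],0,0.0854],
  [[0,0,0.002],0,0.08],
  [[0,0,0],0,0.075],
  [[0,0,0],0,0.07],
], newtons=25)

```text
time_s: 10.25
ee_pos: [0.4893, -0.1288, 0.0068]
tool_rot: [178.8, 1.1, 93.1]
force: [-0.4, 0.1, -0.2]
finger_gap: 0.819
```

Emit:
send_rows([
  [[0,0,0],0,0.068],
  [[0,0,0],0,0.066],
  [[0,0,0],0,0.065],
  [[0,0,0],0,0.064],
  [[0,0,0],0,0.062],
])

```text
time_s: 10.88
ee_pos: [0.4896, -0.1288, 0.0074]
tool_rot: [178.7, 1.1, 93.1]
force: [-0.5, 1.9, 3.6]
finger_gap: 0.74
```

```bash
python3 go.py .489 -.128 .01 93;  python3 - <<'E'
from h import *
from plant import manip
for n in("side","top"):
    c=manip.capture(n); cv2.imwrite(f"pics/{n}8.png",c["frame"])
crop("pics/side8.png","pics/s8.png",200,230,120,100,6)
E
```

```text
t 10.875 ee [ 0.4896 -0.1288  0.0074] rot [178.74   1.15  93.14] F [-0.5  1.9  3.6] gap 0.74
tool delta mm [ 0.8 -0.5 -2.6] turn rad 0.002
stand xy -109.9 -123.0
```

View pics/s8.png

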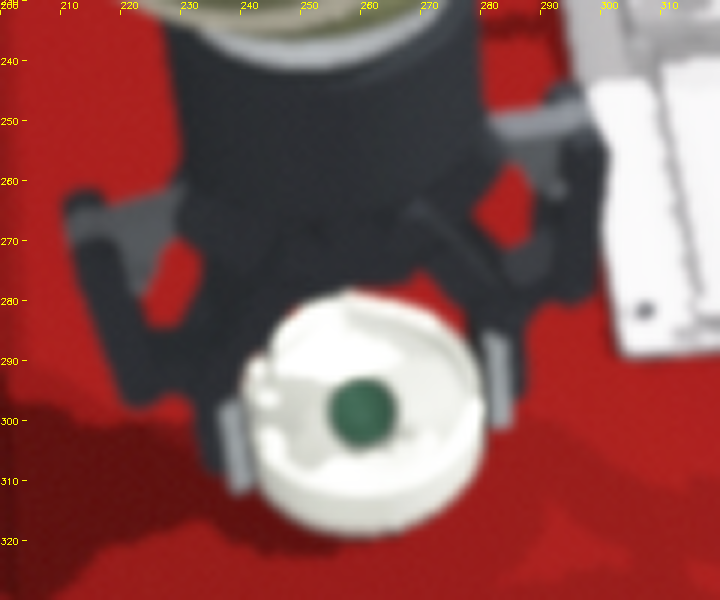

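Emit:
send_rows([
  [[0,0,0],0,0.058],
  [[0,0,0],0,0.055],
  [[0,0,-0.001],0,0.055],
  [[0,0,-0.003],0,0.055],
  [[0,0,-0.004],0,0.055],
], newtons=30)

```text
time_s: 11.6
ee_pos: [0.4888, -0.1284, 0.0149]
tool_rot: [178.8, 1.1, 93.1]
force: [-0.4, -0.6, -1.1]
finger_gap: 0.74
```

```bash
python3 go.py .489 -.128 .047 93;  python3 - <<'E'
from h import *
from plant import manip
for n in("side",):
    c=manip.capture(n); cv2.imwrite(f"pics/{n}9.png",c["frame"])
crop("pics/side9.png","pics/s9.png",200,230,120,100,6)
E
```

```text
t 11.6 ee [ 0.4888 -0.1284  0.0149] rot [178.83   1.1   93.13] F [-0.4 -0.6 -1.1] gap 0.74
tool delta mm [ -0.2   0.9 -32. ] turn rad 0.002
stand xy -110.8 -122.7
```

View pics/s9.png

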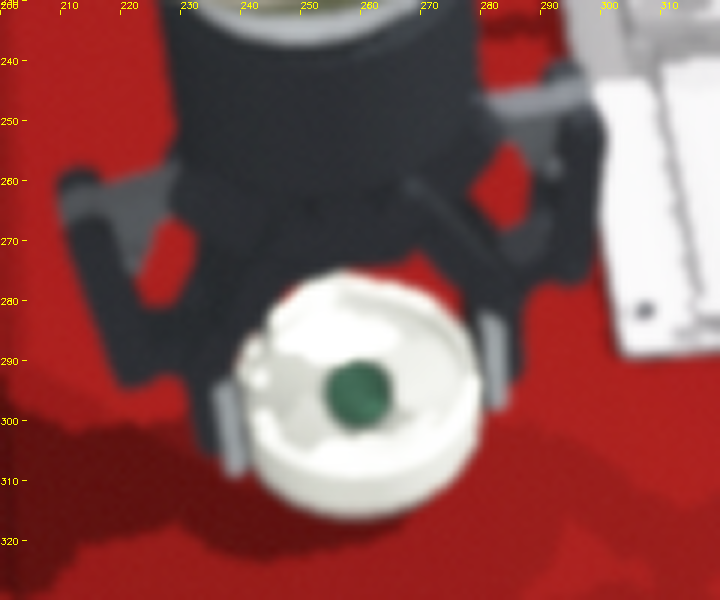

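Emit:
send_rows([
  [[0,0,-0.005],0,0.055],
  [[0,0,-0.006],0,0.055],
  [[0,0,-0.006],0,0.055],
  [[0,0,-0.006],0,0.055],
  [[0,0,-0.005],0,0.055],
])

```text
time_s: 12.28
ee_pos: [0.4884, -0.128, 0.0456]
tool_rot: [178.8, 1.1, 93.1]
force: [-0.4, 0.7, -1.0]
finger_gap: 0.741
```

Emit:
send_rows([
  [[0,0,-0.003],0,0.055],
  [[0,0,0],0.03,0.055],
  [[0,0,0],0.06,0.055],
  [[0,0,0],0.08,0.055],
  [[0,0,0],0.08,0.055],
])

```text
time_s: 12.9
ee_pos: [0.4882, -0.1279, 0.0486]
tool_rot: [178.6, 0.8, 78.1]
force: [-0.3, 0.1, -1.2]
finger_gap: 0.741
```

```bash
python3 go.py .489 -.128 .047 -7.3;  python3 - <<'E'
from h import *
from plant import manip
for n in("side",):
    c=manip.capture(n); cv2.imwrite(f"pics/{n}10.png",c["frame"])
crop("pics/side10.png","pics/s10.png",200,230,120,100,6)
E
```

```text
t 12.9 ee [ 0.4882 -0.1279  0.0486] rot [178.55   0.77  78.12] F [-0.3  0.1 -1.2] gap 0.741
tool delta mm [0.1 0.8 1.7] turn rad 1.491
stand xy -111.5 -122.2
```

View pics/s10.png

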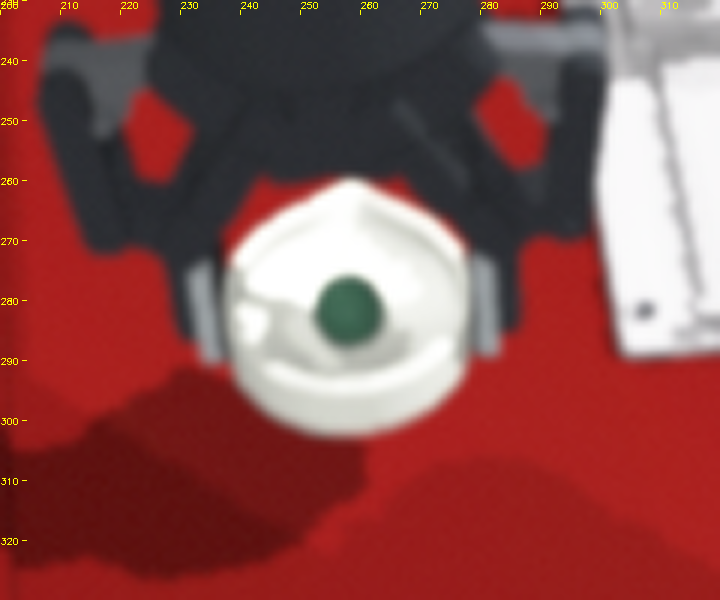

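```bash
cat >> go.py <<'E'
G=R.from_euler('xyz',[178.8,1.1,93.13],degrees=True); L=R.from_euler('z',93.13,degrees=True)
D=Rm*G.inv()*L; n=D.as_matrix()[:,2]; print("dish normal tilt deg x,y",np.degrees(n[:2]).round(2),"lip yaw",np.degrees(np.arctan2(*D.as_matrix()[[1,0],0])).round(1), "tool z xy deg",np.degrees(Rm.as_matrix()[:2,2]).round(2))
E
python3 go.py .489 -.128 .047 -7.3
```

```text
t 12.95 ee [ 0.4881 -0.1279  0.0486] rot [178.55   0.76  77.94] F [ 0.6 -0.2 -1.6] gap 0.739
tool delta mm [0.1 0.8 1.6] turn rad 1.488
stand xy -111.5 -122.2
dish normal tilt deg x,y [-0.31 -0.28] lip yaw 77.9 tool z xy deg [ 1.25 -1.05]
```

Emit:
send_rows([
  [[0,0,0],0.08,0.055],
  [[0,0,0],0.08,0.055],
  [[0,0,0],0.08,0.055],
  [[0,0,0],0.08,0.055],
  [[0,0,0],0.08,0.055],
])

```text
time_s: 13.58
ee_pos: [0.4876, -0.1276, 0.0476]
tool_rot: [178.5, 0.1, 54.4]
force: [-1.0, 0.8, -1.9]
finger_gap: 0.742
```

```bash
python3 go.py .489 -.128 .047 -7.3
```

```text
t 13.575 ee [ 0.4876 -0.1276  0.0476] rot [1.7848e+02 1.4000e-01 5.4400e+01] F [-1.   0.8 -1.9] gap 0.742
tool delta mm [0.5 1.3 0.7] turn rad 1.077
stand xy -112.1 -122.1
dish normal tilt deg x,y [-0.82 -0.6 ] lip yaw 54.4 tool z xy deg [ 1.15 -0.99]
```

Emit:
send_rows([
  [[0,0,0],0.09,0.055],
  [[0,0,0],0.09,0.055],
  [[0,0,0],0.09,0.055],
  [[0,0,0],0.09,0.055],
  [[0,0,0],0.09,0.055],
])

```text
time_s: 14.2
ee_pos: [0.4871, -0.1274, 0.0467]
tool_rot: [178.7, -0.5, 27.9]
force: [-0.1, -0.2, -0.9]
finger_gap: 0.739
```

Emit:
send_rows([
  [[0,0,0],0.09,0.055],
  [[0,0,0],0.09,0.055],
  [[0,0,0],0.09,0.055],
  [[0,0,0],0.09,0.055],
  [[0,0,0],0.09,0.055],
])

```text
time_s: 14.82
ee_pos: [0.4866, -0.1272, 0.0458]
tool_rot: [179.1, -0.9, 1.3]
force: [-0.1, -0.2, -1.1]
finger_gap: 0.743
```

```bash
python3 go.py .515 .04 .047 -7.3; python3 - <<'E'
from h import *
from plant import manip
for n in("side",):
    c=manip.capture(n); cv2.imwrite(f"pics/{n}11.png",c["frame"])
crop("pics/side11.png","pics/s11.png",200,230,120,100,6)
E
```

```text
t 14.825 ee [ 0.4866 -0.1272  0.0458] rot [179.09  -0.94   1.33] F [-0.1 -0.2 -1.1] gap 0.743
tool delta mm [  32.3 -166.5   -3.3] turn rad 0.151
stand xy -113.1 -121.7
dish normal tilt deg x,y [-2.03 -0.33] lip yaw 1.3 tool z xy deg [ 0.96 -0.89]
```

View pics/s11.png

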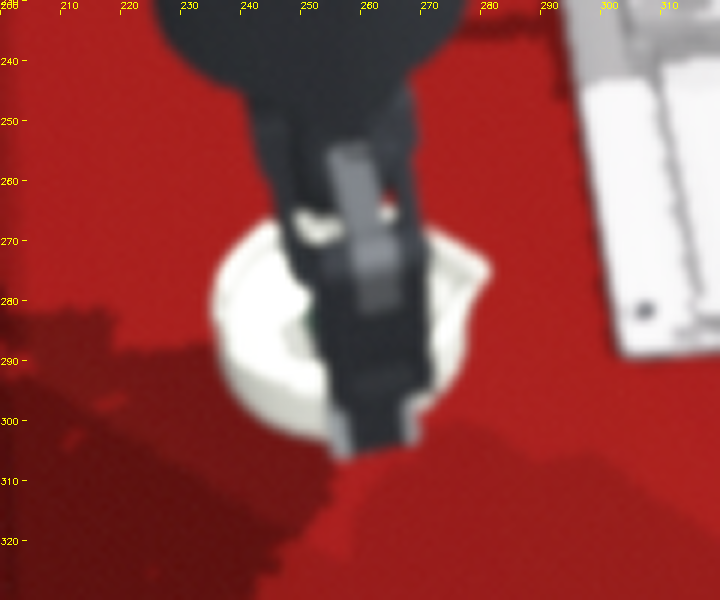

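Emit:
send_rows([
  [[0,0,-0.001],0.07,0.055],
  [[0,0,-0.001],0.06,0.055],
  [[0,-0.002,0],0.02,0.055],
  [[0,-0.005,0],0,0.055],
  [[0,-0.008,0],0,0.055],
])

```text
time_s: 15.5
ee_pos: [0.4882, -0.1115, 0.047]
tool_rot: [179.3, -1.0, -7.3]
force: [0.1, 1.0, -1.6]
finger_gap: 0.741
```

Emit:
send_rows([
  [[0,-0.01,0],0,0.055],
  [[-0.001,-0.01,0],0,0.055],
  [[-0.001,-0.01,0],0,0.055],
  [[-0.001,-0.01,0],0,0.055],
  [[-0.001,-0.01,0],0,0.055],
])

```text
time_s: 16.12
ee_pos: [0.4907, -0.0573, 0.0462]
tool_rot: [179.3, -1.0, -7.2]
force: [0.0, 0.1, -1.2]
finger_gap: 0.737
```

```bash
python3 go.py .502 .042 .047 -7.3
```

```text
t 16.125 ee [ 0.4907 -0.0573  0.0462] rot [179.27  -0.99  -7.22] F [ 0.   0.1 -1.2] gap 0.737
tool delta mm [ -1.2 -99.9  -2.1] turn rad 0.001
stand xy -117.9 -51.8
dish normal tilt deg x,y [-2.13 -0.21] lip yaw -7.2 tool z xy deg [ 0.89 -0.84]
```

Emit:
send_rows([
  [[0,-0.01,0],0,0.055],
  [[0,-0.01,0],0,0.055],
  [[0,-0.01,0],0,0.055],
  [[0,-0.01,0],0,0.055],
  [[0,-0.01,0],0,0.055],
])

```text
time_s: 16.75
ee_pos: [0.4974, -0.0041, 0.0456]
tool_rot: [179.3, -1.0, -7.2]
force: [-0.2, -0.9, -0.8]
finger_gap: 0.737
```

Emit:
send_rows([
  [[0,-0.01,0],0,0.055],
  [[0,-0.01,0],0,0.055],
  [[0,-0.008,0],0,0.055],
  [[0,-0.005,0],0,0.055],
  [[0,-0.002,0],0,0.055],
])

```text
time_s: 17.38
ee_pos: [0.5021, 0.0336, 0.045]
tool_rot: [179.3, -1.0, -7.2]
force: [0.3, -0.1, -0.8]
finger_gap: 0.738
```

Emit:
send_rows([
  [[0,0,0.001],0,0.055],
  [[0,0,0],0,0.055],
])

```text
time_s: 17.62
ee_pos: [0.5022, 0.0334, 0.044]
tool_rot: [179.3, -1.0, -7.2]
force: [-0.3, 0.3, -1.1]
finger_gap: 0.743
```

```bash
python3 go.py .502 .042 .041 -7.3; python3 - <<'E'
from h import *
from plant import manip
for n in("side","top"):
    c=manip.capture(n); cv2.imwrite(f"pics/{n}12.png",c["frame"])
crop("pics/side12.png","pics/s12.png",230,170,120,100,6)
crop("pics/top12.png","pics/t12.png",230,180,120,95,6)
E
```

```text
t 17.625 ee [0.5022 0.0334 0.044 ] rot [179.27  -0.99  -7.18] F [-0.3  0.3 -1.1] gap 0.743
tool delta mm [-1.3 -8.6  2.8] turn rad 0.002
stand xy -117.8 39.5
dish normal tilt deg x,y [-2.13 -0.2 ] lip yaw -7.2 tool z xy deg [ 0.89 -0.85]
```

View pics/s12.png

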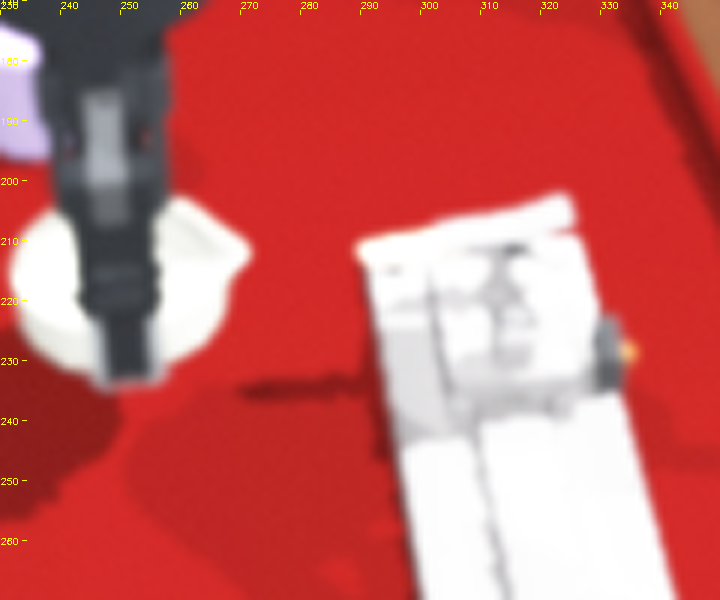

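View pics/t12.png

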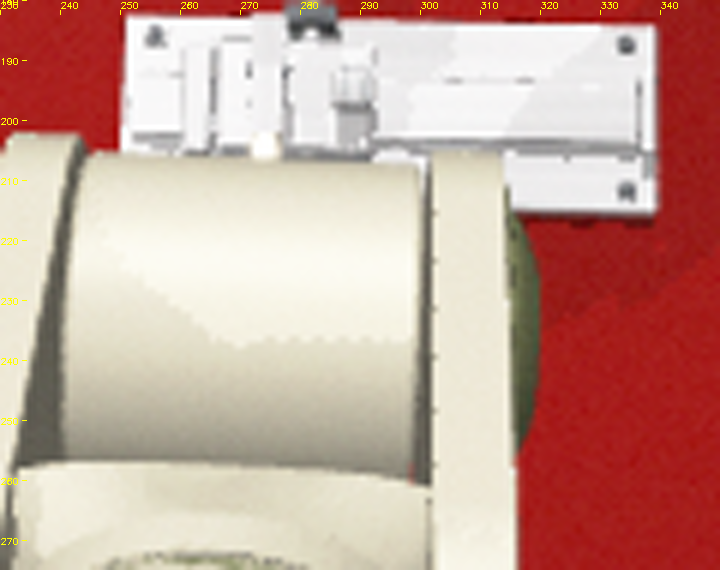

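```bash
python3 - <<'E'
from h import *
top=px([(170,220)],240,170,5)[0]; side=px([(357,250)],230,170,6)[0]
lip=px([(252,250)],230,170,6)[0]
print("tip px",np.round(top,1),np.round(side,1),"lip",np.round(lip,1))
for n,u in(("top",top),("side",side)): print(n,"tip@.062",unproj(n,u,.062).round(4))
f=lambda P:np.r_[proj("top",P)[0]-top,proj("side",P)[0]-side]
r=least_squares(f,[.57,.03,.06]); print("tri",r.x.round(4),r.fun.round(2))
for p in([.6131,-.0195,.008,np.radians(-7.35)],[.6147,-.0217,.008,np.radians(-7.16)],[.6141,-.0206,.008,np.radians(-7.2)]):
    P=T(p,(-.044,.048,.054)); print("model tip",P.round(4),proj("top",P).round(1),proj("side",P).round(1))
# predicted lip from TCP
from plant import manip
s=manip.state(); Rm=R.from_euler('xyz',s["tool_rot"],degrees=True)
G=R.from_euler('xyz',[178.8,1.1,93.13],degrees=True); L=R.from_euler('z',93.13,degrees=True)
for c in([.489,-.128,.008],[.4905,-.1276,.008]):
    off=G.inv().apply(np.array(c)-[.4896,-.1288,.0074])
    cen=s["ee_pos"]+Rm.apply(off); lp=cen+(Rm*G.inv()*L).apply([.04,0,.02]); print("cen",cen.round(4),"lip",lp.round(4),proj("side",lp).round(1))
print("lip@.066 side",unproj("side",lip,.066).round(4))
E
```

```text
tip px [273.6 213.6] [289.1 211.2] lip [271.6 211.2]
top tip@.062 [0.5743 0.0305 0.062 ]
side tip@.062 [0.5756 0.0297 0.062 ]
tri [0.5752 0.0304 0.0613] [-0.01 -0.34 -0.3   0.08]
model tip [[0.5756 0.0337 0.062 ]] [[272.  213.2]] [[288.6 209.9]]
model tip [[0.577  0.0314 0.062 ]] [[273.  212.4]] [[289.6 210.6]]
model tip [[0.5765 0.0325 0.062 ]] [[272.5 212.7]] [[289.2 210.2]]
cen [0.5031 0.0338 0.0447] lip [0.542  0.0287 0.0661] [[271.5 212.5]]
cen [0.5032 0.0323 0.0447] lip [0.5421 0.0272 0.0661] [[271.8 213.1]]
lip@.066 side [0.5429 0.0324 0.066 ]
```

```bash
cat > ov.py <<'E'
import sys
from h import *
def overlay(img,dst,n,cen,D,u0,v0,w,h,k,tip=None):
    im=cv2.resize(cv2.imread(img)[v0:v0+h,u0:u0+w],None,fx=k,fy=k,interpolation=cv2.INTER_CUBIC)
    a=np.linspace(0,2*np.pi,120)
    q=lambda P:np.round((proj(n,P)-[u0,v0]+.5)*k-.5).astype(int)
    for r,z,c in((.032,.024,(255,0,0)),(.029,.024,(255,0,0)),(.032,.006,(0,255,0))):
        cv2.polylines(im,[q(cen+D.apply(np.c_[r*np.cos(a),r*np.sin(a),z+0*a]))],True,c,1)
    for p in q(cen+D.apply(np.array([[.04,0,.02],[.04,0,.024],[0,0,.016]]))): cv2.drawMarker(im,tuple(int(v) for v in p),(255,0,255),0,8,1)
    if tip is not None: cv2.drawMarker(im,tuple(int(v) for v in q(np.array([tip]))[0]),(0,160,0),0,8,1)
    cv2.imwrite(dst,im)
def pose(s,c=(.489,-.128,.008)):
    Rm=R.from_euler('xyz',s["tool_rot"],degrees=True)
    G=R.from_euler('xyz',[178.8,1.1,93.13],degrees=True); L=R.from_euler('z',93.13,degrees=True)
    return s["ee_pos"]+Rm.apply(G.inv().apply(np.array(c)-[.4896,-.1288,.0074])), Rm*G.inv()*L
E
python3 - <<'E'
from ov import *
from plant import manip
s=manip.state(); c,D=pose(s)
overlay("pics/side12.png","pics/o12.png","side",c,D,230,170,120,100,6,[.575,.0302,.062])
overlay("pics/side0.png","pics/o0.png","side",np.array([.489,-.128,.008]),R.from_euler('z',93,degrees=True),220,250,80,80,7)
overlay("pics/top0.png","pics/p0.png","top",np.array([.489,-.128,.008]),R.from_euler('z',93,degrees=True),315,215,70,70,7)
a,b=cv2.imread("pics/o0.png"),cv2.imread("pics/p0.png"); b=cv2.copyMakeBorder(b,0,a.shape[0]-b.shape[0],0,0,0); m=np.hstack([a,b]); cv2.imwrite("pics/op0.png",cv2.resize(m,None,fx=.75,fy=.75))
E
```

```text
(no output)
```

View pics/o12.png

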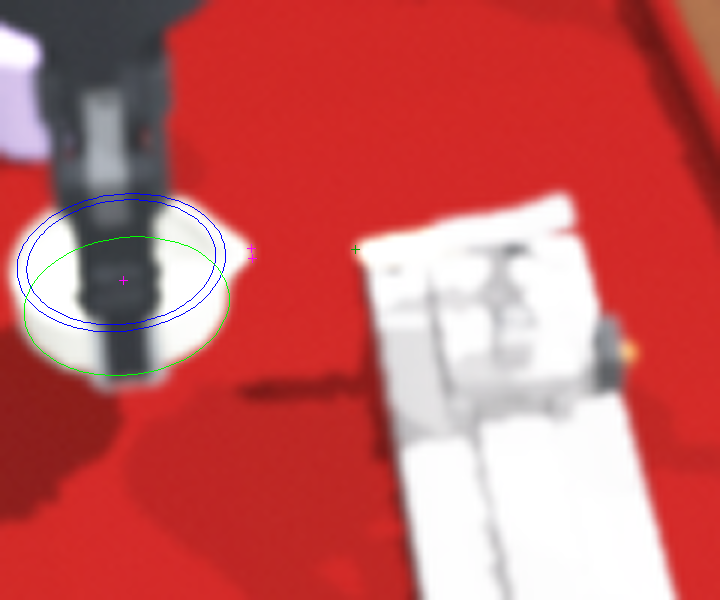

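View pics/op0.png

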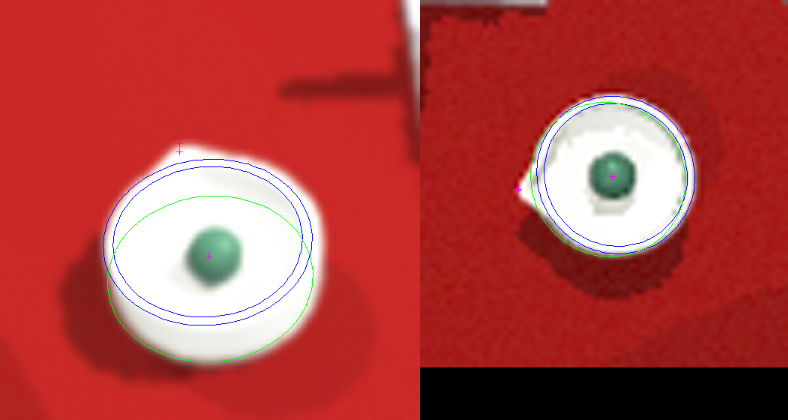

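```bash
python3 - <<'E'
from h import *
# top lip: rays vs yaw for z .02..024, using circle fit center from top contour
im=cv2.imread("pics/top0.png"); g=im.astype(int).min(2)[225:275,325:375].astype(np.uint8)
k=8; b=cv2.resize(g,None,fx=k,fy=k,interpolation=cv2.INTER_CUBIC)
m=(b>100).astype(np.uint8); c=max(cv2.findContours(m,0,1)[0],key=cv2.contourArea)[:,0]
uv=(c+.5)/k-.5+[325,225]
W=np.array([unproj("top",u,.032) for u in uv])
# robust circle
f=lambda p:np.hypot(W[:,0]-p[0],W[:,1]-p[1])-p[2]
r=least_squares(f,[.489,-.128,.032],loss='soft_l1',f_scale=.0005); print(r.x.round(4))
d=f(r.x)+r.x[2]; i=d>.034; 
j=d.argmax(); print("tip",d[j],np.degrees(np.arctan2(W[j,1]-r.x[1],W[j,0]-r.x[0])))
# centroid direction of protruding region
ang=np.degrees(np.arctan2(W[i,1]-r.x[1],W[i,0]-r.x[0])); print(ang.min(),ang.max(),(ang.min()+ang.max())/2)
E
```

```text
[ 0.4889 -0.1272  0.0331]
tip 0.03989075326398138 94.0594923426142
-70.80825748374536 114.03750244928415 21.61462248276939
```

Emit:
send_rows([
  [[0,-0.003,0.001],0.008,0.055],
  [[0.001,-0.003,0.001],0.007,0.055],
  [[0.003,0,0.001],0,0.055],
  [[0.003,0,0.001],0,0.055],
  [[0.003,0,0],0,0.055],
])

```text
time_s: 18.35
ee_pos: [0.5137, 0.038, 0.0399]
tool_rot: [179.3, -1.0, -8.1]
force: [0.4, 0.2, -1.4]
finger_gap: 0.74
```

Emit:
send_rows([
  [[0.002,0,0],0,0.055],
  [[0.001,0,0],0,0.055],
  [[0,0,0],0,0.055],
])

```text
time_s: 18.73
ee_pos: [0.5171, 0.0374, 0.0399]
tool_rot: [179.3, -1.0, -8.1]
force: [0.1, -0.2, -1.1]
finger_gap: 0.737
```

```bash
cat > fin.py <<'E'
import sys
from ov import *
from plant import manip
k=sys.argv[1]
c=manip.capture("side"); cv2.imwrite(f"pics/side{k}.png",c["frame"])
s=manip.state(); cen,D=pose(s,(.4893,-.1273,.008)); D=D*R.from_euler('z',.9,degrees=True)
lip=cen+D.apply([.04,0,.02]); tip=np.array([.575,.0302,.062]); a=np.radians(-7.3)
d=tip-lip; print("lip",lip.round(4),"to tip: stand x %.1f y %.1f z %.1f mm"%(1e3*(np.cos(a)*d[0]+np.sin(a)*d[1]),1e3*(-np.sin(a)*d[0]+np.cos(a)*d[1]),1e3*d[2]),"lip yaw",D.as_euler('zyx',degrees=True).round(2))
overlay(f"pics/side{k}.png",f"pics/o{k}.png","side",cen,D,230,170,120,100,6,tip)
crop(f"pics/side{k}.png",f"pics/s{k}.png",230,170,120,100,6)
E
python3 go.py .5204 .037 .04 -8.2; python3 fin.py 13
```

```text
t 18.725 ee [0.5171 0.0374 0.0399] rot [179.28  -1.02  -8.13] F [ 0.1 -0.2 -1.1] gap 0.737
tool delta mm [ 3.4 -0.1 -0. ] turn rad 0.001
stand xy -103.5 45.4
dish normal tilt deg x,y [-2.17 -0.18] lip yaw -8.1 tool z xy deg [ 0.91 -0.86]
lip [0.5574 0.0324 0.062 ] to tip: stand x 17.7 y 0.1 z -0.0 mm lip yaw [-7.22 -2.16  0.18]
```

View pics/o13.png

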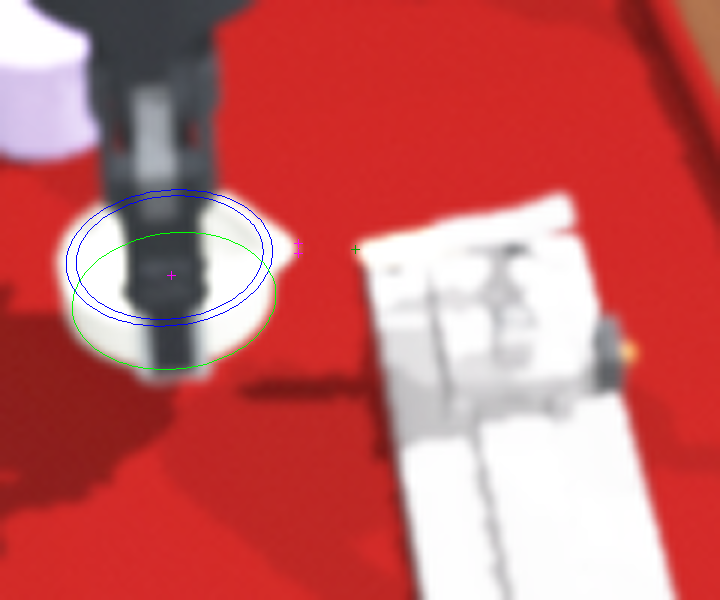

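View pics/s13.png

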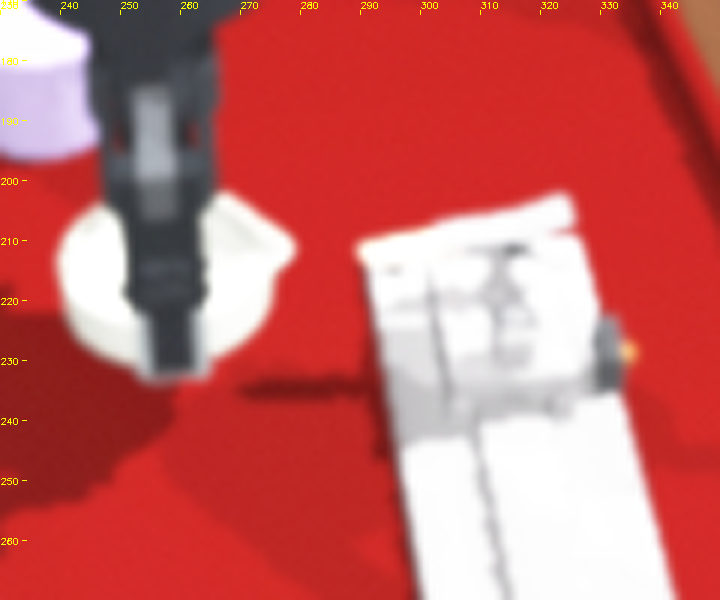

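```bash
python3 - <<'E'
from h import *
p=[.6131,-.0195-.0025,.008,np.radians(-7.3)]
for q in((-.044-.018,.048,.054),(-.044,.048,.054),(-.012,.048,.054),(0,.048,.054),(-.044,.054,.054),(-.044,.042,.054),(-.012,.054,.054),(-.012,.042,.054),(0,.048,.063)):
    P=T(p,q); print(q,((proj("side",P)[0]-[230,170]+.5)*6).round(0),(proj("top",P)).round(1))
crop("pics/side13.png","pics/n13.png",275,190,60,45,12)
crop("pics/top5.png","pics/nt5.png",260,170,45,60,10)
E
```

```text
(-0.062, 0.048, 0.054) [299. 251.] [[273.  221.5]]
(-0.044, 0.048, 0.054) [356. 247.] [[273.2 213. ]]
(-0.012, 0.048, 0.054) [458. 241.] [[273.6 198.2]]
(0, 0.048, 0.054) [496. 238.] [[273.7 192.7]]
(-0.044, 0.054, 0.054) [354. 235.] [[270.3 213. ]]
(-0.044, 0.042, 0.054) [358. 260.] [[276.  213.1]]
(-0.012, 0.054, 0.054) [456. 229.] [[270.8 198.1]]
(-0.012, 0.042, 0.054) [461. 253.] [[276.4 198.3]]
(0, 0.048, 0.063) [497. 216.] [[273.7 191.6]]
```

View pics/n13.png

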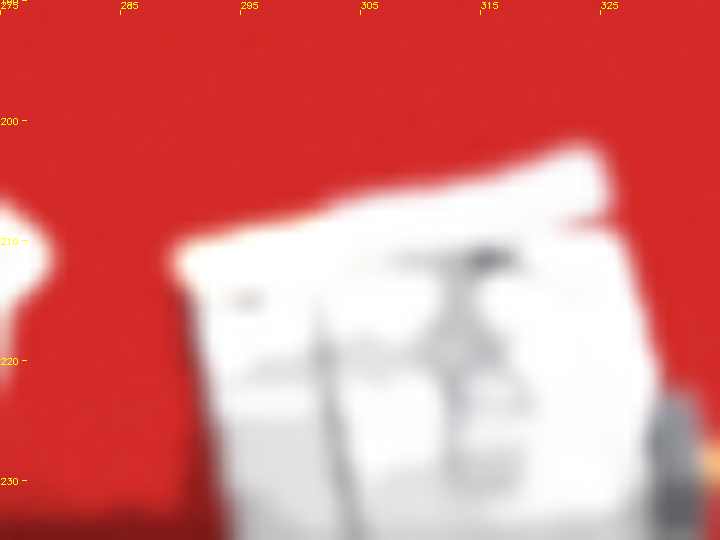

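View pics/nt5.png

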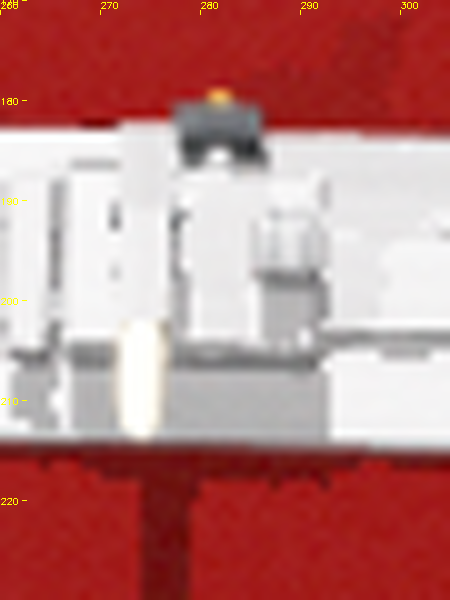

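Emit:
send_rows([
  [[0.001,0,0],0,0.055],
  [[0.001,0,0],0,0.055],
  [[0.0005,0,0],0,0.055],
  [[0,0,0],0,0.055],
  [[0,0,0],0,0.055],
])

```text
time_s: 19.4
ee_pos: [0.5196, 0.0371, 0.04]
tool_rot: [179.3, -1.0, -8.1]
force: [0.5, 0.0, -1.0]
finger_gap: 0.736
```

```bash
python3 go.py .5204 .037 .04 -8.2; python3 fin.py 14; python3 - <<'E'
from h import *
from plant import manip
c=manip.capture("top"); cv2.imwrite("pics/top14.png",c["frame"])
E
```

```text
t 19.4 ee [0.5196 0.0371 0.04  ] rot [179.28  -1.01  -8.13] F [ 0.5  0.  -1. ] gap 0.736
tool delta mm [ 0.8 -0.  -0. ] turn rad 0.001
stand xy -101.0 45.4
dish normal tilt deg x,y [-2.16 -0.18] lip yaw -8.1 tool z xy deg [ 0.9  -0.85]
lip [0.56   0.032  0.0621] to tip: stand x 15.1 y 0.1 z -0.1 mm lip yaw [-7.23 -2.16  0.18]
```

View pics/side14.png

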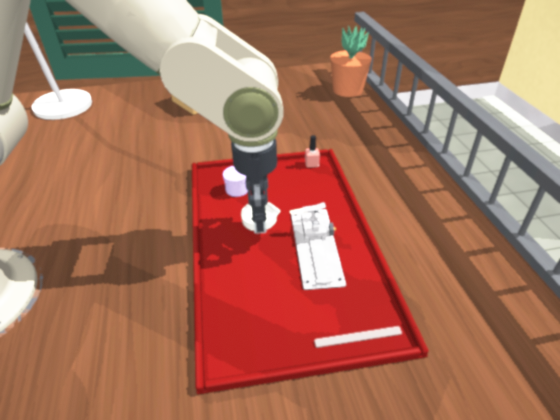

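View pics/s14.png

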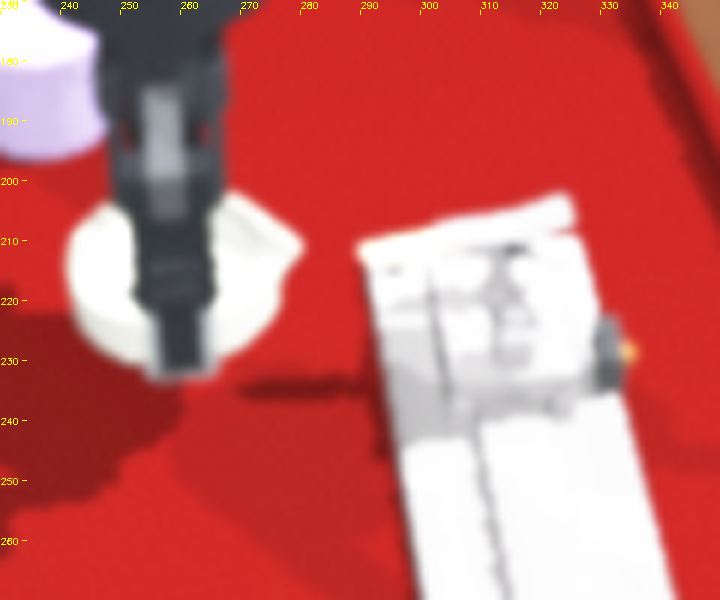

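View pics/top14.png

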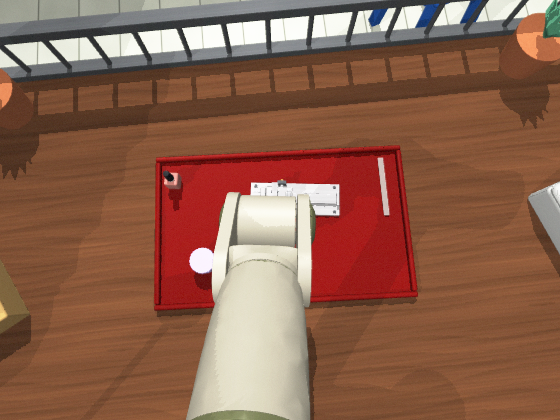

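```bash
python3 -c "
from plant import manip
s=manip.state();print(s['dq'].round(2),s['finger_gap'])
print(manip.job_done())"
```

```text
[ 0.13  0.01 -0.07  0.03  0.07 -0.  ] 0.7431623990107015
the job is handed in; nothing more can be done
None
```

The job is handed in at about 19.5 s of the 61 s allowed, with the arm still holding the dish in front of the nail tip.

- **Carriage:** I pushed it with the shut fingers until it stopped moving under about 27 N. The top picture taken afterwards shows it against the tall stop.
- **Dish:** I gripped it across the wall with 25 N, raised to 30 N for the lift, and took it about 40 mm clear. I then turned it about 101° clockwise in the air and carried it to the tip.

My last checks gave:

| Check | Result |
|---|---|
| Gap from lip to tip | about 15 mm; the side picture agrees |
| Sideways and height error | within about 0.1 mm by calculation, but only about 1–2 mm given the camera calibration |
| Lip direction | about −7.2°, against −7.3° for the stand |
| Jar, polish bottle and glass file | unmoved in the pictures |

Some things were less than perfect or not confirmed:

- **Dish tilt:** By calculation the dish ends about 2° off level, lip side up. The tool had picked up a small tilt, which the allowed moves could not correct.
- **Bead at the end:** I saw it central during the lift and early in the turn. At the end a finger hid it in the side view and the arm in the top view. Nothing suggested it had moved, but I did not see it in the final pose.
- **Contact position at the stop:** The fingers stopped about 3 mm short of where my stand fit said they would. The tip's measured position was off the same way, so I aimed at the measured tip instead of the fitted one.

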